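# Hold the reagent shelf back for screwing

### The arm

A 7-joint arm with a two-finger parallel gripper is mounted at the origin on the work surface. World frame = base frame: x ahead of the robot, y to its left, z up, the work surface at z = 0. Lengths are in m, angles in rad, forces in N, time in s.
With the tool pointing down it reaches from about 0.425 to 0.875 m from the base axis. Payload 4.7 kg.
Tool frame: the origin (TCP) lies midway between the tips of the shut fingers; the grasp point (between the pads) lies 19 mm behind it; z points along the fingers, y is the line along which they close (so a half turn about z gives the same grasp; the last joint's range is limited). The gripper opens to 87 mm and grips with 3 to 60 N. Pads are 19 mm wide; open, the fingers measure 117 mm over their backs; the gripper's body (75 mm by 190 mm) begins 51 mm behind the grasp point.
Start: joints at [-1.195, 0.321, -0.07, 1.45, 0.023, 1.371, -0.057], TCP at [0.23, 0.608, 0.186] pointing down, gripper open.
Joint ranges: [-2.86, 2.86], [-0.3, 2.09], [-1.38, 1.24], [0.06, 2.45], [-1.56, 4.7], [0.09, 2.05], [-2.69, 2.69]. Speed limits (rad/s): [2.57, 2.57, 3.14, 3.14, 3.14, 3.14, 3.14].

### API

Orientations are given as a rotation vector (axis times angle).
In Python, from bench import ctrl gives the robot as it stands. The module is installed in compiled form; this text tells all that it offers.
- The arm moves only by the tool carry_out, never from a script. Its argument "steps" is a list of rows, each a list of 7 numbers: the turn, a rotation vector about the world's x, y, z in degrees, then the shift along the world's x, y, z in cm, then the opening, from 0 (shut) to 1 (fully open). A call has 1 to 12 rows; each row is the pose to reach, as a shift and turn from the pose commanded when the call began; what a row does not reach only later rows make up. A row lasts 1/10 s, in which the tool goes at most 50 mm and 8.59 degrees, less where a joint would pass 70% of its speed; a pose out of reach is approached as far as the arm can. A call with a gripper value outside its range is refused whole. The fingers move at their own pace and stop on an object; "squeeze" is the grip in N (left out, the last holds). Time passes only in rows, so rows that repeat a pose let the fingers close. It gives the time, the measured TCP pose, the force, the opening and the grip force at its end, in the units of the state.
- ctrl.get_state(): the state, without advancing time (a new reading comes with each control period).
- ctrl.get_image(name): name is "scene" or "top"; returns a dict with "pixels" (480x640x3 uint8, red, green, blue), "camera_matrix" (3x3 intrinsics, pixels), "k1" (the pictures are not rectified: a ray, as slopes to the right and down, at radius r is drawn at 1 + k1 r^2 times it, then the intrinsics apply), "cam_to_world" (4x4, takes a point from camera to world coordinates). Camera axes: x right, y down, z forward; pixel columns grow to the right and rows downward; lengths in m; the calibration is good to about 2 mm. A picture is of the moment at which its call begins. There is no depth.
- ctrl.close_job(): hands the job in; it is judged then, once.
The state is a dict: "time": time; "joint_positions": joint angles; "qd": joint speeds; "joint_torque": joint torques, N m; "position": TCP position; "tool_rot": TCP orientation; "ft_force": force on the tool from outside, world axes, zero at the start; "torque": the same for the moment, N m; "grip_width": opening from 0.0 (shut) to 1.0 (fully open); "grip_force": force on a finger pad.
Only numpy, scipy, OpenCV 4.12 (cv2) and the standard library are available. Lean on these libraries where they do the work, as an engineer would, in place of code of your own. Each camera call takes 0.05 s, during which the arm holds its last target. There are 200 camera calls.

### The job

Be the third hand for a colleague who is about to screw a small shelf to the reagent rack on this lab bench: pick up the white shelf by its wooden lip, set it down gently, lip towards you, on the rack's two brackets so that it overhangs them equally left and right, and ease it back until its rear edge is tight against both steel uprights. Press it there so that the uprights take a steady 12 newtons or so (at least 5, at most 20, and never a shove above 35) for two seconds or longer, the shelf still lying on both brackets, and finish your program while you are still pressing: do not let go or back off. Leave the jar, the brown bottle, the screwdriver and the screw tray where they are.

Things in the scene. Friction and masses are not known exactly. Their poses are not given: they have to be found in the camera images.
- shelf: Loose shelf, 0.4 to 0.6 kg: white board 105 mm deep (x), 300 long (y), 16 thick, with a brown wooden lip 14 mm thick, 32 tall standing on it along the whole front edge (lip top 48 mm above the underside). Starts flat on the bench, lip up. Origin: centre of the underside; x points from the lip to the plain rear edge (at +52.5 mm), z up. Centre of mass 10 mm in front of the origin.
- lip_middle (a point): Middle of the shelf's wooden lip: halfway along it, in its thickness and in its height (x = -45.5, y = 0, z = 32 mm in the shelf's frame). Grip here, fingers closing across the lip (along the shelf's x). The lip's outer face is flush with the board's front edge; the board's top is 16 mm below this point, the lip's top 16 mm above.
- rear_left (a point): Point on the shelf's rear edge that comes against the left upright: x = +52.5, y = +100, z = 8 mm in the shelf's frame.
- rear_right (a point): The same for the right upright: x = +52.5, y = -100, z = 8 mm.
- rack: Grey steel rack, screwed to the bench (does not move); two feet, 46 mm wide, two uprights and two brackets, the left one at y = +100 mm, the right one at y = -100 mm. Origin: on the bench, midway between the feet. x points from the open front to the uprights (away from you), y to the left, z up. The front faces of the uprights are at x = +46 mm, the brackets' flat tops at z = 150 mm.
- shelf_place (a point): Fixed point on the rack where the shelf's origin lies when the shelf is in place: level with the brackets' tops (150 mm above the bench), midway between the brackets, 52.5 mm in front of the uprights' front faces; its axes are those of the rack, and the shelf's axes then agree with them.
- left_bracket: Left bracket of the rack: flat arm 22 mm wide reaching forward from the upright to x = -46 mm, top at 150 mm, strut below. Origin: on the bench, rack x = 0, under the arm's middle line. Friction on the two brackets takes about 2 to 4 N of the push (more if the shelf is also pressed down).
- right_bracket: Right bracket, the same, at rack y = -100 mm.
- back: The rigid back of the rack: both uprights together with a thin tie bar behind them. Origin as the rack's. The shelf touches only the uprights. Lying free and pushed at the middle of its lip by a finger, the shelf squares itself against both; a shelf clamped tight in the fingers and slightly out of square touches only one.
- left_upright: Left upright: steel flat 30 mm wide, 12 mm thick, from the foot to 190 mm above the bench (40 mm above the brackets' tops), rigid; front face at rack x = +46 mm. Origin: on the bench at rack x = 0, y = +100 mm.
- right_upright: Right upright, the same, at rack y = -100 mm.
- jar: Bystander: brown glass jar with a white lid, 66 mm across, 85 mm tall, standing nearest the robot. Origin: centre of its underside.
- reagent_bottle: Bystander: brown bottle with a blue cap, 58 mm across, 125 mm tall, beyond the work. Origin: centre of its underside.
- screwdriver: Bystander: the colleague's screwdriver with a red handle, 190 mm long, lying on the bench beyond the work.
- screw_tray: Bystander: green open tray, 90 x 70 x 25 mm, beyond the work. Origin: centre of its underside.

How it is judged:
On the way:
1. the shelf lies level on both brackets and is pressed against both uprights (no gap over 1.5 mm) with 5 to 20 N in all, for 2 s (contact force between shelf and back between 5 and 20 N and x of each of rear_left, rear_right in the frame of rack above 0.0445 m and contact force between shelf and left_bracket above 0.2 N and contact force between shelf and right_bracket above 0.2 N and z of shelf in the frame of rack between 0.145 and 0.156 m and angle between shelf's own z axis and vertical below 0.06 rad and y of shelf in the frame of rack between -0.012 and 0.012 m and angle between the x axis of shelf and the x axis of rack, either way round below 0.05 rad and x of lip_middle in the frame of rack below 0 m and contact force between the fingers and shelf above 3 N), for 2 s.
At the end, for the whole second after the job is handed in: The fingers still press the shelf on the uprights: 5 to 20 N in all, gap at either under 1.5 mm. It bears on both brackets, level (0.06 rad), square (0.05 rad), lip in front, centred within 12 mm, still. Jar, bottle and tray within 20 mm, screwdriver 25 mm, of their start (all of step 1 and linear speed of shelf below 0.01 m/s and distance of each of jar, reagent_bottle, screw_tray from where it was at the start of the episode below 0.02 m and distance of screwdriver from where it was at the start of the episode below 0.025 m); the arm keeps its last pose, push and grip.
It fails at once if the shelf is shoved against the uprights with more than 35 N (contact force between shelf and back above 35 N).
It fails at once if the shelf is dropped or banged on a bracket (more than 40 N) (contact force between shelf and left_bracket above 40 N or contact force between shelf and right_bracket above 40 N).
It fails at once if a bystander is moved (distance of any of jar, reagent_bottle, screwdriver, screw_tray from where it was at the start of the episode above 0.04 m).
It also fails if it takes over 72 s, if anything falls off the work surface, if the arm or the gripper's body presses on something with over 40 N, if the wrist force passes 120 N, or if a joint passes its speed limit or range.

## Working session

There is one attempt and no reset: what is moved stays moved. The work goes in short steps, Python scripts to look and compute and a tool call to move; the robot and the scene stay as the last step left them, time stands still between calls to the robot, and variables do not carry over. Pictures are saved under pics/ and viewed, at most 10 in all, crops included, and the job is handed in when it is done.

Besides the shell and the picture viewer there is one more tool, called after ">>>" as name([rows], argument=value, ...), one row to a line, values as JSON. carry_out: Moves the arm, as the interface text tells. Its arguments: {"type":"object","properties":{"steps":{"type":"array","items":{"type":"array","items":{"type":"number"}}},"squeeze":{"type":"number"}},"required":["steps"]}

```bash
mkdir -p pics; ls
cat > h.py <<'E'
import numpy as np, cv2
from bench import ctrl
def img(n): return ctrl.get_image(n)
def ray(I,u,v):
    K=np.array(I["camera_matrix"]);T=np.array(I["cam_to_world"])
    p=cv2.undistortPoints(np.array([[[u,v]]],float),K,np.array([I["k1"],0,0,0,0.]))[0,0]
    d=T[:3,:3]@np.array([p[0],p[1],1.]);return T[:3,3],d/np.linalg.norm(d)
def onz(I,u,v,z):
    o,d=ray(I,u,v);return o+d*(z-o[2])/d[2]
def tri(A,a,B,b):
    o1,d1=ray(A,*a);o2,d2=ray(B,*b)
    s=np.linalg.lstsq(np.c_[d1,-d2],o2-o1,rcond=None)[0]
    p,q=o1+s[0]*d1,o2+s[1]*d2
    return (p+q)/2,np.linalg.norm(p-q)
def proj(I,P):
    T=np.linalg.inv(np.array(I["cam_to_world"]))
    r,_=cv2.Rodrigues(T[:3,:3])
    return cv2.projectPoints(np.array(P,float).reshape(-1,1,3),r,T[:3,3],np.array(I["camera_matrix"]),np.array([I["k1"],0,0,0,0.]))[0][:,0]
E
python3 - <<'E'
from h import *
import pickle
for n in("scene","top"):
    I=img(n);cv2.imwrite(f"pics/{n}0.png",I["pixels"][:,:,::-1]);pickle.dump(I,open(n+"0.pkl","wb"))
    print(n,np.round(I["cam_to_world"],3).tolist(),I["k1"],I["camera_matrix"][0][0])
s=ctrl.get_state();print(s)
E
```

```text
pics
scene [[-0.352, 0.71, -0.61, 1.188], [0.936, 0.256, -0.242, 0.218], [-0.015, -0.656, -0.755, 0.86], [0.0, 0.0, 0.0, 1.0]] 0.013059368555400195 523.3565639738542
top [[0.019, -0.998, 0.06, 0.533], [-1.0, -0.02, -0.022, 0.015], [0.023, -0.059, -0.998, 1.108], [0.0, 0.0, 0.0, 1.0]] -0.09659219706192126 598.0763270384803
{'time': 0.1, 'joint_positions': array([-1.19487029,  0.32174075, -0.07007559,  1.45155129,  0.02259208,
        1.37079689, -0.05690918]), 'qd': array([ 3.10173503e-04, -2.84809068e-04, -4.06488597e-04, -2.15397413e-03,
        4.78157459e-04,  6.85451911e-05, -8.36179130e-04]), 'joint_torque': array([-1.04813564e-04, -4.92570305e+01, -4.05689422e-01, -3.13397205e+01,
       -6.40074327e-02,  3.95413698e-02,  7.64173092e-05]), 'position': array([0.22994259, 0.60737347, 0.184777  ]), 'tool_rot': array([-5.65206941e-01, -3.09010587e+00,  2.66303077e-03]), 'ft_force': array([-0.0347299 ,  0.83539825, -0.3596328 ]), 'torque': array([ 0.00466665, -0.02926482,  0.00537204]), 'grip_force': 0.0, 'grip_width': 1.0007144739245006}
```

View pics/scene0.png

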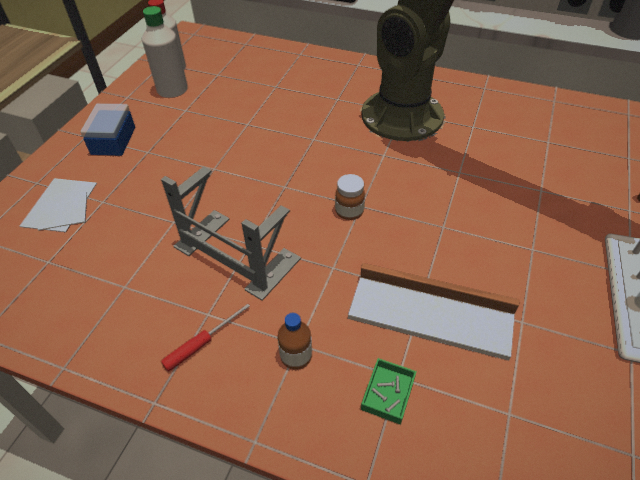

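View pics/top0.png

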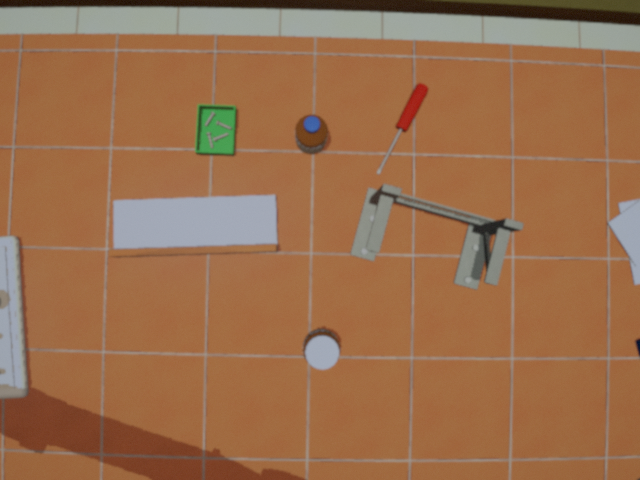

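The scene view shows the rack at (165–300, 165–295), the shelf at (350–518, 265–355) with its lip towards the robot, and the jar at (350,197). The top view shows the shelf at (113–277, 195–255), the rack at (352–520, 185–287) turned slightly clockwise, and the jar at (322,350). I'll zoom in to get corner pixels.

Run:
```python
import cv2,numpy as np
s=cv2.imread("pics/scene0.png");t=cv2.imread("pics/top0.png")
def c(im,x,y,w,h,f): 
    o=cv2.resize(im[y:y+h,x:x+w],None,fx=f,fy=f,interpolation=cv2.INTER_CUBIC)
    for i in range(0,w,20): cv2.putText(o,str(x+i),(i*f,8),0,.3,(255,255,0),1);cv2.line(o,(i*f,10),(i*f,15),(255,255,0),1)
    for i in range(0,h,20): cv2.putText(o,str(y+i),(0,i*f+4),0,.3,(255,255,0),1)
    return o
cv2.imwrite("pics/c1.png",np.vstack([c(t,340,175,200,120,4)[:, :800]]))
cv2.imwrite("pics/c2.png",c(s,155,160,155,140,4))
```

```text
(no output)
```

View pics/c1.png

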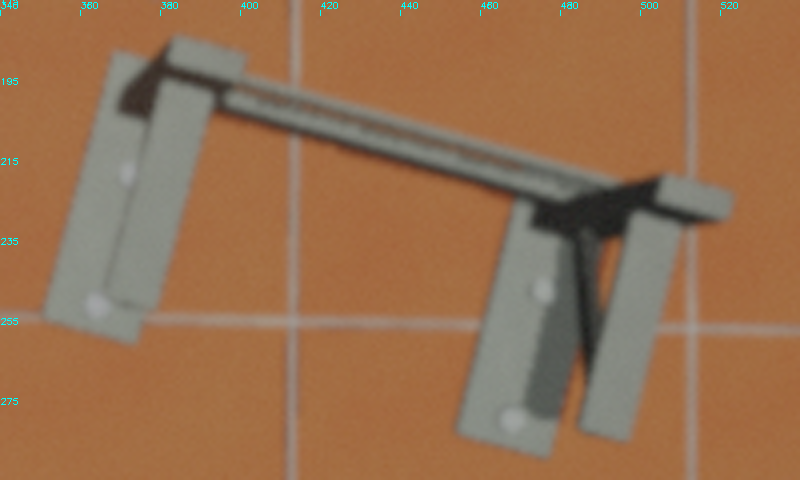

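View pics/c2.png

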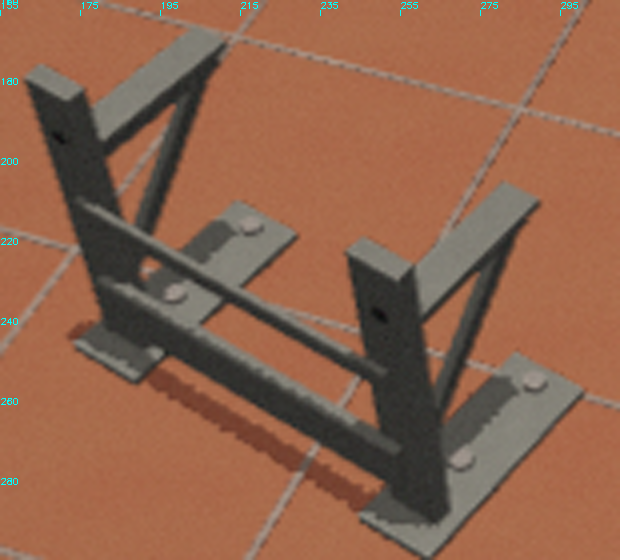

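Rack corners read off the crops: bracket fronts in the top view at crop (107,295), (155,308), (580,428), (630,441). In the scene view they're at (538,203), (505,183), (227,45), (190,28). The upright tops are clear in both. Next I'll triangulate them and crop the shelf.

Run:
```python
from h import *
import pickle
S=pickle.load(open("scene0.pkl","rb"));T=pickle.load(open("top0.pkl","rb"))
t=lambda x,y:((x+.5)/4-.5+340,(y+.5)/4-.5+175)
s=lambda x,y:((x+.5)/4-.5+155,(y+.5)/4-.5+160)
F=dict(LBf_p=((107,295),(538,203)),LBf_m=((155,308),(505,183)),RBf_p=((580,428),(227,45)),RBf_m=((630,441),(190,28)),
LUb_p=((172,36),(400,280)),LUb_m=((247,56),(347,252)),LUf_p=((165,65),(416,267)),LUf_m=((242,82),(363,238)),
RUb_p=((663,174),(78,98)),RUb_m=((735,195),(27,78)),RUf_p=((655,203),(86,86)),RUf_m=((727,220),(40,65)))
for k,(a,b) in F.items():
    p,e=tri(T,t(*a),S,s(*b));z=.15 if 'B' in k else .19
    print(k,p.round(4),round(e*1000,1),"top",onz(T,*t(*a),z)[:2].round(4),"sc",onz(S,*s(*b),z)[:2].round(4))
im=cv2.imread("pics/scene0.png");tp=cv2.imread("pics/top0.png")
c=lambda m,x,y,w,h,f:cv2.resize(m[y:y+h,x:x+w],None,fx=f,fy=f,interpolation=cv2.INTER_CUBIC)
A=c(im,340,260,190,100,4);B=c(tp,105,187,180,75,4)
o=np.zeros((700,760,3),np.uint8);o[:400]=A;o[400:,:720]=B;o=o[:600+100]
cv2.imwrite("pics/c3.png",cv2.copyMakeBorder(A,0,0,0,0,0));cv2.imwrite("pics/c4.png",B)
```

```text
LBf_p [ 0.5645 -0.0867  0.1452] 0.4 top [ 0.5642 -0.086 ] sc [ 0.5687 -0.0849]
LBf_m [ 0.5595 -0.1059  0.1474] 0.2 top [ 0.5594 -0.1054] sc [ 0.5618 -0.1048]
RBf_p [ 0.5137 -0.2811  0.1439] 0.3 top [ 0.5139 -0.2794] sc [ 0.5194 -0.2767]
RBf_m [ 0.5093 -0.3031  0.1449] 2.6 top [ 0.5089 -0.3002] sc [ 0.5143 -0.3008]
LUb_p [ 0.6644 -0.1066  0.1877] 1.2 top [ 0.6639 -0.1057] sc [ 0.6663 -0.106 ]
LUb_m [ 0.6572 -0.1358  0.1875] 0.7 top [ 0.6567 -0.1351] sc [ 0.6592 -0.1349]
LUf_p [ 0.6533 -0.1043  0.1854] 1.3 top [ 0.6525 -0.1031] sc [ 0.6571 -0.1027]
LUf_m [ 0.6469 -0.1336  0.187 ] 0.2 top [ 0.6465 -0.1332] sc [ 0.6493 -0.1319]
RUb_p [ 0.6137 -0.2986  0.19  ] 2.9 top [ 0.6143 -0.3   ] sc [ 0.6136 -0.297 ]
RUb_m [ 0.6069 -0.33    0.1866] 0.6 top [ 0.6067 -0.329 ] sc [ 0.6097 -0.3269]
RUf_p [ 0.6034 -0.2982  0.1881] 1.7 top [ 0.6029 -0.2968] sc [ 0.6051 -0.2977]
RUf_m [ 0.5973 -0.3275  0.1873] 1.3 top [ 0.5968 -0.3258] sc [ 0.5998 -0.326 ]
```

View pics/c3.png

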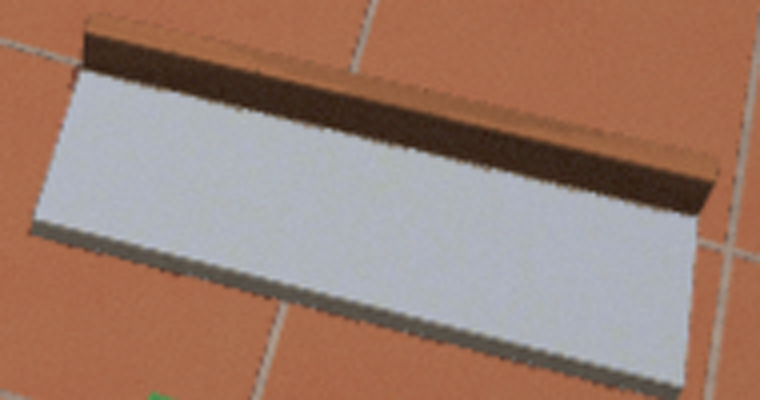

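View pics/c4.png

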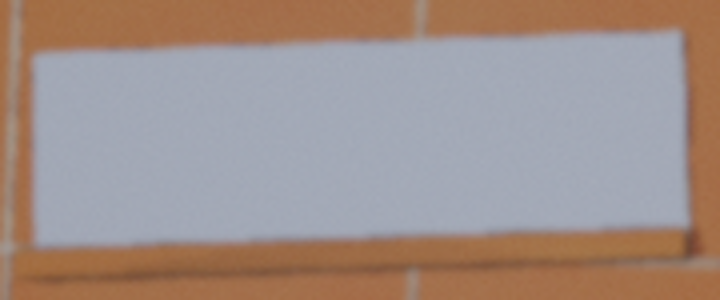

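The shelf crops show the board's rear top corners at scene-crop (34,222) and (684,388), and top-crop (683,31) and (33,54). The lip's top rear corners are at scene-crop (85,32) and (712,181), and top-crop (685,231) and (15,250).

Run:
```python
from h import *
import pickle
from scipy.spatial.transform import Rotation as R
S=pickle.load(open("scene0.pkl","rb"));T=pickle.load(open("top0.pkl","rb"))
t=lambda x,y:((x+.5)/4-.5+105,(y+.5)/4-.5+187)
s=lambda x,y:((x+.5)/4-.5+340,(y+.5)/4-.5+260)
F=dict(rear_m=((683,31),(34,222),.016,(52.5,-150)),rear_p=((33,54),(684,388),.016,(52.5,150)),
lipr_m=((685,231),(85,32),.048,(-38.5,-150)),lipr_p=((15,250),(712,181),.048,(-38.5,150)),
lipf_m=((685,258),(90,17),.048,(-52.5,-150)),lipf_p=((15,278),(717,160),.048,(-52.5,150)))
def fit(L,W):
    L=np.array(L)/1000;W=np.array(W);a,b=L-L.mean(0),W-W.mean(0)
    th=np.arctan2((a[:,0]*b[:,1]-a[:,1]*b[:,0]).sum(),(a*b).sum());c,s_=np.cos(th),np.sin(th);M=np.array([[c,-s_],[s_,c]])
    o=W.mean(0)-M@L.mean(0);return o,th,((M@L.T).T+o-W).round(4).tolist(),M
Lt,Wt,Ws=[],[],[]
for k,(a,b,z,l) in F.items():
    p,e=tri(T,t(*a),S,s(*b));x=onz(T,*t(*a),z)[:2];y=onz(S,*s(*b),z)[:2]
    print(k,p.round(4),round(e*1000,1),x.round(4),y.round(4));Lt.append(l);Wt.append(x);Ws.append(y)
for n,W in(("top",Wt),("sc",Ws),("avg",(np.array(Wt)+Ws)/2)):
    o,th,r,M=fit(Lt,W);print("shelf",n,o.round(4),th,"lip",(o+M@[-.0455,0]).round(4),r)
t=lambda x,y:((x+.5)/4-.5+340,(y+.5)/4-.5+175)
s=lambda x,y:((x+.5)/4-.5+155,(y+.5)/4-.5+160)
G=[((107,295),(538,203),(-46,111)),((155,308),(505,183),(-46,89)),((580,428),(227,45),(-46,-89)),((630,441),(190,28),(-46,-111)),
((172,36),(400,280),(58,115)),((247,56),(347,252),(58,85)),((165,65),(416,267),(46,115)),((242,82),(363,238),(46,85)),
((663,174),(78,98),(58,-85)),((735,195),(27,78),(58,-115)),((655,203),(86,86),(46,-85)),((727,220),(40,65),(46,-115))]
Wt=[onz(T,*t(*a),.15 if l[0]<0 else .19)[:2] for a,b,l in G];Ws=[onz(S,*s(*b),.15 if l[0]<0 else .19)[:2] for a,b,l in G]
for n,W in(("top",Wt),("sc",Ws),("avg",(np.array(Wt)+Ws)/2)):
    o,th,r,M=fit([l for *_,l in G],W);print("rack",n,o.round(4),th,"place",(o+M@[-.0065,0]).round(4),"lip at place",(o+M@[-.052,0]).round(4),r)
q=ctrl.get_state();print(q["position"],R.from_rotvec(q["tool_rot"]).as_matrix().round(3).tolist())
print("jar",onz(T,322,352,.085),onz(S,350,185,.085))
```

```text
rear_m [0.665  0.0686 0.011 ] 0.2 [0.6644 0.0685] [0.6681 0.0694]
rear_p [0.6485 0.3681 0.0125] 1.8 [0.648  0.3679] [0.6511 0.3666]
lipr_m [0.5719 0.0636 0.0431] 1.2 [0.5715 0.064 ] [0.5758 0.0639]
lipr_p [0.5572 0.3616 0.0451] 2.9 [0.5569 0.3622] [0.5601 0.3597]
lipf_m [0.5601 0.063  0.0406] 2.1 [0.5596 0.0637] [0.5661 0.0634]
lipf_p [0.5447 0.3619 0.0449] 1.7 [0.5445 0.3617] [0.5475 0.3605]
shelf top [0.6036 0.2153] 0.051550887058464626 lip [0.5582 0.213 ] [[-0.0006, -0.0002], [0.0003, -0.0001], [0.0014, -0.0004], [0.0005, 0.0009], [-0.0006, -0.0009], [-0.001, 0.0007]]
shelf sc [0.6076 0.2147] 0.05806356056970059 lip [0.5621 0.212 ] [[0.0006, -0.0015], [0.0002, 0.0008], [0.002, -0.0012], [0.0004, 0.0025], [-0.0022, -0.0015], [-0.001, 0.0009]]
shelf avg [0.6056 0.215 ] 0.054796946053471615 lip [0.5602 0.2125] [[-0.0, -0.0008], [0.0003, 0.0004], [0.0017, -0.0008], [0.0004, 0.0017], [-0.0014, -0.0012], [-0.001, 0.0008]]
rack top [ 0.5802 -0.2035] -0.2506306814759868 place [ 0.5739 -0.2019] lip at place [ 0.5298 -0.1906] [[-0.0011, 0.0014], [-0.0017, -0.0005], [-0.0004, 0.0011], [-0.00
[... 306 characters left out ...]
 [-0.0029, -0.0007], [-0.0033, 0.0021], [0.0019, 0.0002], [0.0015, -0.0], [-0.0004, -0.0001], [-0.0002, 0.0], [0.0046, -0.0025], [0.001, -0.0016], [0.0015, 0.0012], [-0.0007, 0.0004]]
rack avg [ 0.5817 -0.2031] -0.2516938996116078 place [ 0.5754 -0.2015] lip at place [ 0.5314 -0.1901] [[-0.0016, 0.0013], [-0.0013, -0.0003], [-0.0016, 0.0002], [-0.002, 0.0013], [0.0015, -0.0003], [0.0011, -0.0003], [0.0002, -0.0003], [-0.0005, 0.0003], [0.0028, -0.0014], [0.001, -0.0009], [0.0011, 0.0004], [-0.0006, -0.0001]]
[0.22994259 0.60737347 0.184777  ] [[-0.935, 0.354, -0.001], [0.354, 0.935, -0.002], [-0.0, -0.002, -1.0]]
jar [ 0.38862998 -0.01998695  0.085     ] [ 0.39787107 -0.01862923  0.085     ]
```

Both views agree to about 3 to 4 mm, and the shared bias cancels between shelf and rack. The heights fit the text. Moving above the lip now.

>>> carry_out([
  [0,0,-8,4,-5,0,1],
  [0,0,-16,7,-8,0,1],
  [0,0,-24,10,-12,0,1],
  [0,0,-32,13,-16,0,1],
  [0,0,-40,16,-20,0,1],
  [0,0,-48,19,-23,0,1],
  [0,0,-56,22,-27,0,1],
  [0,0,-64,25,-30,0,1],
  [0,0,-66.2,28,-34,-1,1],
  [0,0,-66.2,31,-37,-3,1],
  [0,0,-66.2,33,-39.5,-5,1],
  [0,0,-66.2,33,-39.5,-5,1],
])

```text
time: 1.3
position: [0.5611, 0.2054, 0.1323]
tool_rot: [2.17, 2.269, -0.011]
ft_force: [-0.6, 0.4, 0.4]
grip_width: 1.0
grip_force: 0.0
```

>>> carry_out([
  [0,0,0,0,0,-3,1],
  [0,0,0,0,0,-6,1],
  [0,0,0,0,0,-7,1],
  [0,0,0,0,0,-7,1],
  [0,0,0,0,0,-7,1],
])

```text
time: 1.8
position: [0.5607, 0.2137, 0.067]
tool_rot: [2.16, 2.28, 0.002]
ft_force: [-0.1, -1.2, 0.0]
grip_width: 0.997
grip_force: 0.0
```

>>> carry_out([
  [0,0,0,0,0,-2,1],
  [0,0,0,0,0,-3.5,1],
  [0,0,0,0,0,-4.3,1],
  [0,0,0,0,0,-4.3,1],
  [0,0,0,0,0,-4.3,1],
])

```text
time: 2.3
position: [0.5604, 0.213, 0.0232]
tool_rot: [2.161, 2.28, 0.001]
ft_force: [-0.7, -0.5, 0.1]
grip_width: 1.001
grip_force: 0.0
```

Run:
```python
from h import *
s=ctrl.get_state();print(s["position"],s["ft_force"])
S=img("scene");T=img("top")
a=cv2.resize(S["pixels"][200:380,320:540],None,fx=2,fy=2);b=cv2.resize(T["pixels"][150:330,90:310],None,fx=2,fy=2)
cv2.imwrite("pics/g1.png",np.hstack([a,b])[:,:800,::-1])
```

```text
[0.56043679 0.21304375 0.02323853] [-0.73560448 -0.5250801   0.10812286]
```

View pics/g1.png

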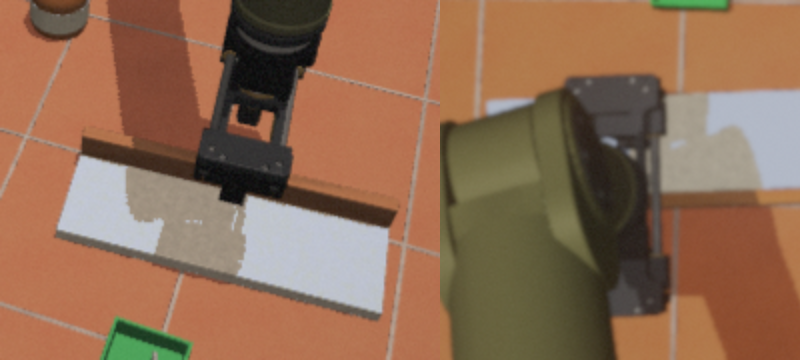

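The picture shows the open gripper straddling the lip mid-length (left panel about (232,165)), with the inner finger just above the board. Closing now.

>>> carry_out([
  [0,0,0,0,0,0,0],
  [0,0,0,0,0,0,0],
  [0,0,0,0,0,0,0],
  [0,0,0,0,0,0,0],
  [0,0,0,0,0,0,0],
  [0,0,0,0,0,0,0],
  [0,0,0,0,0,0,0],
  [0,0,0,0,0,0,0],
  [0,0,0,0,0,0,0],
  [0,0,0,0,0,0,0],
], squeeze=50)

```text
time: 3.4
position: [0.5601, 0.2129, 0.0228]
tool_rot: [2.161, 2.28, 0.0]
ft_force: [-0.2, 0.9, -0.5]
grip_width: 0.17
grip_force: 0.0
```

>>> carry_out([
  [0,0,0,0,0,0,0],
  [0,0,0,0,0,0,0],
  [0,0,0,0,0,0,0],
  [0,0,0,0,0,0,0],
  [0,0,0,0,0,0,0],
])

```text
time: 3.9
position: [0.5601, 0.2129, 0.0228]
tool_rot: [2.161, 2.28, 0.0]
ft_force: [0.4, 0.1, 0.0]
grip_width: 0.008
grip_force: 0.0
```

>>> carry_out([
  [0,0,0,0,0,0.5,0],
  [0,0,0,0,0,1.5,0],
  [0,0,0,0,0,3,0],
  [0,0,0,0,0,4,0],
  [0,0,0,0,0,5,0],
  [0,0,0,0,0,5,0],
  [0,0,0,0,0,5,0],
  [0,0,0,0,0,5,0],
])

```text
time: 4.7
position: [0.5596, 0.2128, 0.0722]
tool_rot: [-2.161, -2.28, 0.001]
ft_force: [-1.1, 0.3, -0.4]
grip_width: 0.004
grip_force: 0.0
```

The fingers shut on nothing, so I need to look before going on.

Run:
```python
from h import *
S=img("scene");T=img("top")
a=cv2.resize(S["pixels"][130:380,320:540],None,fx=2,fy=2);b=cv2.resize(T["pixels"][120:370,100:280],None,fx=2,fy=2)
cv2.imwrite("pics/g2.png",np.hstack([a,b])[:,:800,::-1])
```

```text
(no output)
```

View pics/g2.png

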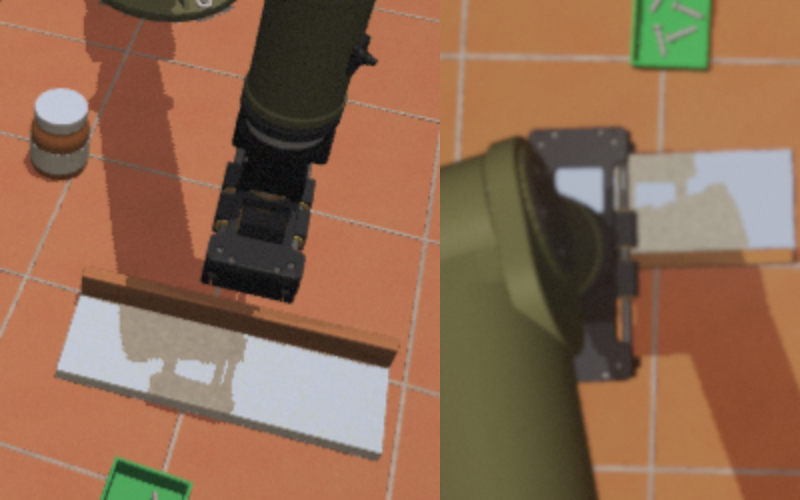

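Run:
```python
from h import *
import pickle
S=pickle.load(open("scene0.pkl","rb"))
c,s=.9985,.054
p=np.array([.5604,.213])
for d in(.0435,.0585,.095):
  for z in(.0232,.04,.06,.093):
    q=[p[0]+c*d,p[1]+s*d,z];u=proj(S,q)[0];print(d,z,((u-[320,200])*2).round(0))
# shelf change check: lip rear corners now
T=img("scene");d=np.abs(T["pixels"].astype(int)-S["pixels"]).sum(2)
for (x0,x1,y0,y1) in((340,380,300,330),(490,525,290,360)): print((d[y0:y1,x0:x1]>60).sum())
st=ctrl.get_state();print(st["joint_positions"],st["grip_width"])
```

```text
0.0435 0.0232 [225. 217.]
0.0435 0.04 [228. 207.]
0.0435 0.06 [231. 195.]
0.0435 0.093 [237. 174.]
0.0585 0.0232 [222. 230.]
0.0585 0.04 [225. 220.]
0.0585 0.06 [228. 208.]
0.0585 0.093 [234. 187.]
0.095 0.0232 [216. 262.]
0.095 0.04 [218. 253.]
0.095 0.06 [221. 241.]
0.095 0.093 [227. 220.]
160
215
[-0.6999989   0.30074003  0.34647132  1.73199444 -0.11124581  1.12930061
 -0.26652807] 0.004527307200152373
```

Run:
```python
from h import *
import pickle
S=pickle.load(open("scene0.pkl","rb"));T=pickle.load(open("top0.pkl","rb"))
t=lambda x,y:((x-440)/2+100,y/2+120)
s=lambda x,y:(x/2+320,y/2+130)
for n,a in(("far",(582,130)),("near",(582,380)),("gap(finger bars)",(625,253)),("farR",(632,130)),("nearR",(632,380))):
  print(n,[onz(T,*t(*a),z)[:2].round(3).tolist() for z in(.14,.17,.2,.23)])
for n,a in(("lowL",(205,281)),("lowR",(297,300)),("upL",(214,240)),("upR",(305,260))):
  print(n,[onz(S,*s(*a),z)[:2].round(3).tolist() for z in(.11,.14,.17,.2,.23)])
for a,b in (((530,130),(205,281)),((632,130),(297,300)),((530,130),(214,240)),((632,130),(305,260))): print(a,b)
# corners: scene image left = -y = top image right
for a,b in (((632,130),(205,281)),((530,130),(297,300)),((632,130),(214,240)),((530,130),(305,260))):
  print(tri(T,t(*a),S,s(*b)))
```

```text
far [[0.661, 0.233], [0.658, 0.226], [0.654, 0.22], [0.65, 0.213]]
near [[0.459, 0.227], [0.461, 0.22], [0.464, 0.213], [0.466, 0.207]]
gap(finger bars) [[0.562, 0.195], [0.561, 0.189], [0.56, 0.183], [0.559, 0.178]]
farR [[0.662, 0.192], [0.658, 0.187], [0.654, 0.181], [0.65, 0.176]]
nearR [[0.46, 0.186], [0.462, 0.181], [0.464, 0.175], [0.467, 0.17]]
lowL [[0.591, 0.181], [0.615, 0.183], [0.639, 0.184], [0.663, 0.186], [0.687, 0.187]]
lowR [[0.584, 0.262], [0.608, 0.26], [0.632, 0.259], [0.657, 0.257], [0.681, 0.255]]
upL [[0.541, 0.178], [0.567, 0.18], [0.593, 0.181], [0.619, 0.183], [0.645, 0.185]]
upR [[0.537, 0.261], [0.563, 0.259], [0.589, 0.258], [0.615, 0.256], [0.641, 0.254]]
(530, 130) (205, 281)
(632, 130) (297, 300)
(530, 130) (214, 240)
(632, 130) (305, 260)
(array([0.65528211, 0.18416917, 0.19017347]), np.float64(0.002538154388141722))
(array([0.65351673, 0.25869106, 0.19708052]), np.float64(0.0033665594400308476))
(array([0.64885572, 0.18007866, 0.23263914]), np.float64(0.009949868001515734))
(array([0.64759587, 0.25178943, 0.23691138]), np.float64(0.004179503993041574))
```

Nothing was gripped and the shelf hasn't moved. The g1 picture has the fingertip at about 55 mm, higher than the 23 mm the pose reports. I'll find the true tip height by gently touching the lip top (48 mm) with shut fingers.

>>> carry_out([
  [0,0,0,0,0,-2,0],
  [0,0,0,0,0,-4,0],
  [0,0,0,0,0,-4.8,0],
  [0,0,0,0,0,-5,0],
  [0,0,0,0,0,-5,0],
  [0,0,0,0,0,-5,0],
])

```text
time: 5.45
position: [0.5609, 0.2132, 0.0237]
tool_rot: [2.161, 2.28, 0.002]
ft_force: [0.5, 0.1, -0.1]
grip_width: 0.004
grip_force: 0.0
```

>>> carry_out([
  [0,0,0,0,0,-0.1,0],
  [0,0,0,0,0,-0.2,0],
  [0,0,0,0,0,-0.2,0],
])

```text
time: 5.75
position: [0.5602, 0.213, 0.021]
tool_rot: [2.161, 2.28, 0.0]
ft_force: [0.3, -0.2, 0.5]
grip_width: 0.005
grip_force: 0.0
```

>>> carry_out([
  [0,0,0,0,0,-0.1,0],
  [0,0,0,0,0,-0.2,0],
  [0,0,0,0,0,-0.3,0],
  [0,0,0,0,0,-0.3,0],
])

```text
time: 6.15
position: [0.5599, 0.2129, 0.0175]
tool_rot: [-2.161, -2.28, 0.001]
ft_force: [-0.4, -0.6, 0.5]
grip_width: 0.005
grip_force: 0.0
```

Run:
```python
from h import *
S=img("scene");T=img("top")
a=cv2.resize(S["pixels"][215:340,370:520],None,fx=4,fy=4,interpolation=cv2.INTER_CUBIC)
cv2.imwrite("pics/g3.png",a[:,:,::-1])
```

```text
(no output)
```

View pics/g3.png

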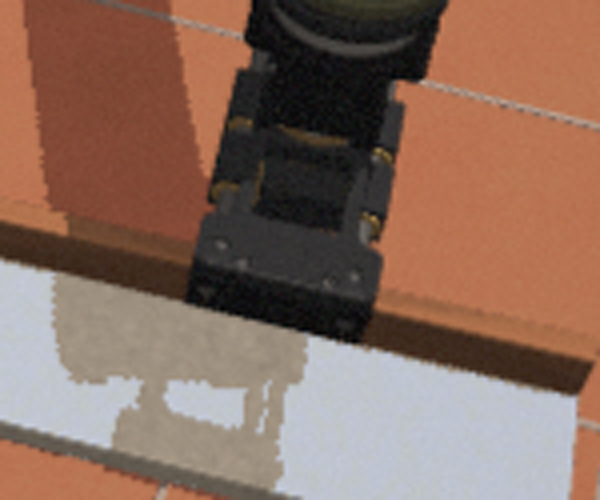

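The gripper body's lower front edge is at about crop (285,320), around 50 mm higher than the reported pose implies. The reported z seems to read 3 to 5 cm low, so I'll keep feeling downwards.

>>> carry_out([
  [0,0,0,0,0,-0.1,0],
  [0,0,0,0,0,-0.2,0],
  [0,0,0,0,0,-0.3,0],
  [0,0,0,0,0,-0.3,0],
])

```text
time: 6.65
position: [0.5599, 0.2129, 0.0145]
tool_rot: [-2.161, -2.28, 0.001]
ft_force: [-0.5, -1.1, 0.1]
grip_width: 0.003
grip_force: 0.0
```

>>> carry_out([
  [0,0,0,0,0,-0.1,0],
  [0,0,0,0,0,-0.2,0],
  [0,0,0,0,0,-0.2,0],
])

```text
time: 6.95
position: [0.56, 0.2129, 0.0126]
tool_rot: [-2.161, -2.28, 0.0]
ft_force: [0.2, -0.7, -1.1]
grip_width: 0.007
grip_force: 0.0
```

>>> carry_out([
  [0,0,0,0,0,-0.1,0],
  [0,0,0,0,0,-0.2,0],
  [0,0,0,0,0,-0.2,0],
])

```text
time: 7.25
position: [0.5602, 0.213, 0.0117]
tool_rot: [-2.161, -2.28, -0.0]
ft_force: [-2.9, -1.0, 5.2]
grip_width: 0.006
grip_force: 2.7
```

The fingers touched the lip top at reported z = 0.012 against 0.048 true, so the real tips sit 36 mm above the reported TCP. That agrees with the pictures. I'll lift, open, go down to reported −0.014 and grip.

>>> carry_out([
  [0,0,0,0,0,1,1],
  [0,0,0,0,0,2,1],
  [0,0,0,0,0,2,1],
  [0,0,0,0,0,2,1],
  [0,0,0,0,0,2,1],
  [0,0,0,0,0,2,1],
  [0,0,0,0,0,2,1],
  [0,0,0,0,0,2,1],
  [0,0,0,0,0,2,1],
  [0,0,0,0,0,2,1],
])

```text
time: 8.25
position: [0.5601, 0.2129, 0.0307]
tool_rot: [2.161, 2.28, -0.0]
ft_force: [-0.5, -0.6, -0.1]
grip_width: 0.833
grip_force: 0.0
```

>>> carry_out([
  [0,0,0,0,0,-1,1],
  [0,0,0,0,0,-2,1],
  [0,0,0,0,0,-3,1],
  [0,0,0,0,0,-3.7,1],
  [0,0,0,0,0,-4,1],
  [0,0,0,0,0,-4,1],
  [0,0,0,0,0,-4,1],
])

```text
time: 8.95
position: [0.5604, 0.213, -0.009]
tool_rot: [2.161, 2.28, 0.001]
ft_force: [-0.1, 0.5, 0.6]
grip_width: 0.997
grip_force: 0.0
```

>>> carry_out([
  [0,0,0,0,0,-0.2,1],
  [0,0,0,0,0,-0.4,1],
  [0,0,0,0,0,-0.4,1],
])

```text
time: 9.25
position: [0.56, 0.2129, -0.0134]
tool_rot: [-2.161, -2.28, 0.0]
ft_force: [-0.7, -0.2, -0.0]
grip_width: 1.001
grip_force: 0.0
```

>>> carry_out([
  [0,0,0,0,0,0,0],
  [0,0,0,0,0,0,0],
  [0,0,0,0,0,0,0],
  [0,0,0,0,0,0,0],
  [0,0,0,0,0,0,0],
  [0,0,0,0,0,0,0],
  [0,0,0,0,0,0,0],
  [0,0,0,0,0,0,0],
  [0,0,0,0,0,0,0],
  [0,0,0,0,0,0,0],
  [0,0,0,0,0,0,0],
  [0,0,0,0,0,0,0],
], squeeze=50)

```text
time: 10.45
position: [0.5601, 0.2129, -0.0132]
tool_rot: [2.161, 2.28, 0.0]
ft_force: [-0.7, 0.7, -0.5]
grip_width: 0.154
grip_force: 50.0
```

>>> carry_out([
  [0,0,0,0,0,0,0],
  [0,0,0,0,0,0,0],
])

```text
time: 10.65
position: [0.5601, 0.2129, -0.0132]
tool_rot: [2.161, 2.28, 0.0]
ft_force: [0.7, 0.1, -1.0]
grip_width: 0.156
grip_force: 50.0
```

Gripped at 50 N with a 13.6 mm width, which matches the lip. Lifting slowly.

>>> carry_out([
  [0,0,0,0,0,0.5,0],
  [0,0,0,0,0,1.5,0],
  [0,0,0,0,0,3,0],
  [0,0,0,0,0,5,0],
  [0,0,0,0,0,7.5,0],
  [0,0,0,0,0,10,0],
  [0,0,0,0,0,13,0],
  [0,0,0,0,0,16,0],
  [0,0,0,0,0,18.5,0],
  [0,0,0,0,0,20.5,0],
  [0,0,0,0,0,21.5,0],
  [0,0,0,0,0,22,0],
])

```text
time: 11.85
position: [0.5604, 0.2129, 0.2083]
tool_rot: [2.161, 2.28, 0.003]
ft_force: [-0.1, -0.6, -5.7]
grip_width: 0.151
grip_force: 50.0
```

>>> carry_out([
  [0,0,0,0,0,0,0],
  [0,0,-1,-0.1,-1,0,0],
  [0,0,-2,-0.5,-3,0,0],
  [0,0,-4,-1,-6,0,0],
  [0,0,-6,-1.5,-9,0,0],
  [0,0,-8,-2,-12,0,0],
  [0,0,-10,-2.5,-15,0,0],
  [0,0,-12,-3,-18,0,0],
  [0,0,-14,-3.5,-20,0,0],
])

```text
time: 12.75
position: [0.5245, 0.0085, 0.207]
tool_rot: [2.429, 1.991, -0.0]
ft_force: [1.3, -0.1, -6.1]
grip_width: 0.155
grip_force: 50.0
```

>>> carry_out([
  [0,0,-1.5,-0.2,-3,0,0],
  [0,0,-3,-0.3,-6,0,0],
  [0,0,-3.5,-0.5,-9,0,0],
  [0,0,-3.5,-0.6,-12,0,0],
  [0,0,-3.5,-0.7,-15,0,0],
  [0,0,-3.5,-0.8,-17.5,0,0],
  [0,0,-3.5,-0.8,-19,0,0],
  [0,0,-3.5,-0.8,-19.7,0,0],
  [0,0,-3.5,-0.8,-19.9,0,0],
  [0,0,-3.5,-0.8,-19.9,0,0],
  [0,0,-3.5,-0.8,-19.9,0,0],
  [0,0,-3.5,-0.8,-19.9,0,0],
])

```text
time: 13.95
position: [0.5174, -0.1848, 0.2067]
tool_rot: [-2.481, -1.927, -0.0]
ft_force: [0.1, 0.4, -5.5]
grip_width: 0.156
grip_force: 50.0
```

Run:
```python
from h import *
import pickle
from scipy.spatial.transform import Rotation as R
s=ctrl.get_state();M=R.from_rotvec(s["tool_rot"]).as_matrix();print(s["position"],M.round(4).tolist(),np.degrees(np.arctan2(M[1,1],M[0,1])),s["torque"])
S=img("scene");pickle.dump(S,open("scene1.pkl","wb"));T=img("top");pickle.dump(T,open("top1.pkl","wb"))
a=S["pixels"][110:330,120:340];cv2.imwrite("pics/p1.png",np.hstack([cv2.resize(a,(400,400)),cv2.resize(T["pixels"][150:330,300:560],(400,277)).copy()if 0 else cv2.copyMakeBorder(cv2.resize(T["pixels"][140:320,330:550],(400,327)),0,73,0,0,0)])[:,:,::-1])
```

```text
[ 0.51736005 -0.18482414  0.20669177] [[0.2473, 0.969, -0.0001], [0.969, -0.2473, 0.0004], [0.0004, -0.0002, -1.0]] -14.314994860705475 [-0.02585016  0.27230809 -0.03233331]
```

View pics/p1.png

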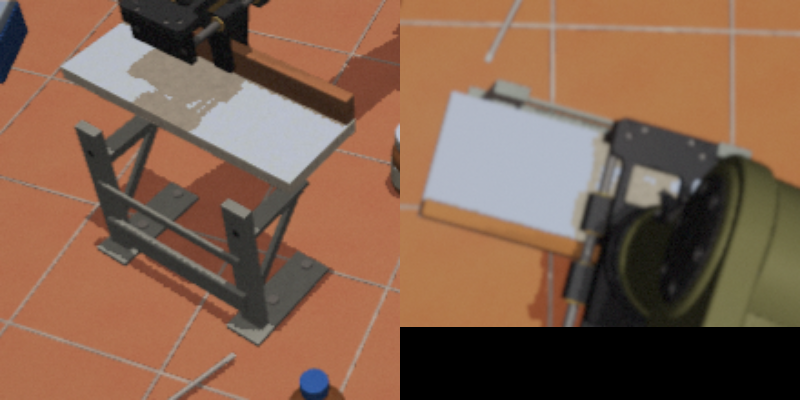

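Picture: the shelf hangs level above the rack, square with it. Rear edge in the left panel runs (62,66)–(291,182). The left rear corner in the right panel is at (455,92). Checking those pixels against the expected pose.

Run:
```python
from h import *
import pickle
S=pickle.load(open("scene1.pkl","rb"));T=pickle.load(open("top1.pkl","rb"))
sc=lambda x,y:(120+x*.55,110+y*.55); tp=lambda x,y:(330+(x-400)*.55,140+y*.55)
print("L tri",tri(T,tp(455,92),S,sc(291,182)),"exp .6495 -.0637 .236")
print("L",onz(T,*tp(455,92),.236),onz(S,*sc(291,182),.236))
print("R",onz(S,*sc(62,66),.236),"exp .5753 -.3544")
print("lip front top L",onz(T,*tp(420,218),.268), "lip rear",onz(T,*tp(424,203),.268))
```

```text
L tri (array([ 0.6460316 , -0.06548843,  0.23308147]), np.float64(0.003181017816467557)) exp .6495 -.0637 .236
L [ 0.6462116  -0.06671806  0.236     ] [ 0.64820364 -0.06259662  0.236     ]
R [ 0.57557574 -0.35092855  0.236     ] exp .5753 -.3544
lip front top L [ 0.54353818 -0.03800223  0.268     ] lip rear [ 0.55518391 -0.04090577  0.268     ]
```

It agrees with the expected pose within 3 mm. Lowering, with bracket contact expected at reported z ≈ 0.137.

>>> carry_out([
  [0,0,0,0,-0.1,-0.5,0],
  [0,0,0,0,-0.1,-1.5,0],
  [0,0,0,0,-0.1,-3,0],
  [0,0,0,0,-0.1,-4.5,0],
  [0,0,0,0,-0.1,-5.5,0],
  [0,0,0,0,-0.1,-6.2,0],
  [0,0,0,0,-0.1,-6.5,0],
  [0,0,0,0,-0.1,-6.5,0],
  [0,0,0,0,-0.1,-6.5,0],
])

```text
time: 14.95
position: [0.5176, -0.1873, 0.1423]
tool_rot: [2.482, 1.924, 0.001]
ft_force: [-0.7, -0.2, -4.7]
grip_width: 0.156
grip_force: 50.0
```

>>> carry_out([
  [0,0,0,0,0,-0.1,0],
  [0,0,0,0,0,-0.2,0],
  [0,0,0,0,0,-0.3,0],
  [0,0,0,0,0,-0.4,0],
  [0,0,0,0,0,-0.4,0],
])

```text
time: 15.45
position: [0.517, -0.187, 0.1376]
tool_rot: [-2.483, -1.925, 0.0]
ft_force: [0.3, 0.9, -5.2]
grip_width: 0.16
grip_force: 50.0
```

>>> carry_out([
  [0,0,0,0,0,-0.05,0],
  [0,0,0,0,0,-0.1,0],
  [0,0,0,0,0,-0.1,0],
])

```text
time: 15.75
position: [0.5171, -0.1871, 0.137]
tool_rot: [2.483, 1.925, 0.0]
ft_force: [-0.7, 0.4, -4.6]
grip_width: 0.157
grip_force: 50.0
```

>>> carry_out([
  [0,0,0,0,0,-0.05,0],
  [0,0,0,0,0,-0.1,0],
  [0,0,0,0,0,-0.1,0],
])

```text
time: 16.05
position: [0.5171, -0.1871, 0.1367]
tool_rot: [-2.483, -1.925, -0.001]
ft_force: [-4.9, 1.9, 5.4]
grip_width: 0.159
grip_force: 50.0
```

>>> carry_out([
  [0,0,0,0,0,-0.03,0],
  [0,0,0,0,0,-0.05,0],
  [0,0,0,0,0,-0.05,0],
])

```text
time: 16.35
position: [0.5172, -0.187, 0.1367]
tool_rot: [-2.483, -1.925, -0.001]
ft_force: [-6.0, 2.3, 8.6]
grip_width: 0.156
grip_force: 50.0
```

It's on the brackets. I'll unload slightly and release.

>>> carry_out([
  [0,0,0,0,0,0.06,0],
  [0,0,0,0,0,0.06,0],
])

```text
time: 16.55
position: [0.5171, -0.1871, 0.1367]
tool_rot: [-2.483, -1.925, -0.001]
ft_force: [-4.7, 2.9, 5.5]
grip_width: 0.157
grip_force: 50.0
```

>>> carry_out([
  [0,0,0,0,0,0,0.5],
  [0,0,0,0,0,0,0.5],
  [0,0,0,0,0,0,0.5],
  [0,0,0,0,0,0,0.5],
  [0,0,0,0,0,0,0.5],
  [0,0,0,0,0,0,0.5],
], squeeze=20)

```text
time: 17.15
position: [0.5172, -0.1871, 0.1358]
tool_rot: [2.483, 1.925, 0.0]
ft_force: [-0.9, 0.9, -0.0]
grip_width: 0.489
grip_force: 0.0
```

>>> carry_out([
  [0,0,0,0,0,1,0.5],
  [0,0,0,0,0,3,0.5],
  [0,0,0,0,0,5,0],
  [0,0,0,0,0,7,0],
  [0,0,0,-1.5,0.4,7,0],
  [0,0,0,-3,0.8,7,0],
  [0,0,0,-3.5,0.9,7,0],
  [0,0,0,-3.5,0.9,7,0],
  [0,0,0,-3.5,0.9,7,0],
  [0,0,0,-3.5,0.9,7,0],
  [0,0,0,-3.5,0.9,7,0],
  [0,0,0,-3.5,0.9,7,0],
])

```text
time: 18.35
position: [0.4823, -0.1782, 0.2057]
tool_rot: [2.483, 1.925, -0.001]
ft_force: [0.2, 0.4, 0.5]
grip_width: 0.003
grip_force: 0.0
```

Run:
```python
from h import *
import pickle
s=ctrl.get_state();print(s["position"],s["grip_width"])
S=img("scene");T=img("top")
for n,I in(("s",S),("t",T)):
    p=I["pixels"];h=cv2.cvtColor(p,cv2.COLOR_RGB2HSV);m=((h[...,1]<60)&(h[...,2]>130)).astype(np.uint8)
    k,l,st,c=cv2.connectedComponentsWithStats(cv2.morphologyEx(m,cv2.MORPH_OPEN,np.ones((3,3))))
    for i in range(1,k):
        x,y,w,hh,a=st[i]
        if a>400 and (120<x<330 and y>80 if n=="s" else 330<x<560 and 130<y<330):
            q=cv2.approxPolyDP(cv2.findContours((l==i).astype(np.uint8),0,2)[0][0],4,True)[:,0]
            print(n,a,[(tuple(v.tolist()),onz(I,*v,.166)[:2].round(3).tolist()) for v in q])
```

```text
[ 0.48226596 -0.1781597   0.20571708] 0.003131029698725098
s 5317 [((163, 172), [0.57, -0.355]), ((169, 183), [0.594, -0.327]), ((176, 181), [0.584, -0.317]), ((243, 217), [0.627, -0.151]), ((250, 227), [0.645, -0.128]), ((258, 225), [0.635, -0.117]), ((279, 237), [0.649, -0.07]), ((309, 208), [0.565, -0.046]), ((195, 150), [0.489, -0.328])]
t 7406 [((354, 199), [0.642, -0.064]), ((341, 250), [0.56, -0.044]), ((431, 274), [0.525, -0.188]), ((438, 250), [0.563, -0.199]), ((435, 240), [0.579, -0.194]), ((452, 232), [0.592, -0.221]), ((499, 248), [0.568, -0.298]), ((496, 263), [0.544, -0.293]), ((486, 267), [0.538, -0.277]), ((484, 277), [0.522, -0.273]), ((497, 267), [0.538, -0.295]), ((527, 277), [0.523, -0.344]), ((534, 246), [0.572, -0.356]), ((510, 239), [0.583, -0.316]), ((508, 231), [0.596, -0.313]), ((484, 232), [0.593, -0.273]), ((393, 206), [0.632, -0.126]), ((384, 196), [0.648, -0.111]), ((374, 201), [0.639, -0.095]), ((369, 198), [0.644, -0.087]), ((371, 188), [0.66, -0.09]), ((364, 198), [0.644, -0.079])]
t 525 [((453, 259), [0.549, -0.223]), ((449, 279), [0.518, -0.217]), ((471, 281), [0.515, -0.252]), ((477, 265), [0.54, -0.262])]
```

The shelf lies square on the brackets (heading −14.5°), about 1 mm off centre, with roughly 18 mm still to go to the uprights. Lowering the shut fingers in front of the lip.

>>> carry_out([
  [0,0,0,0,0,-2,0],
  [0,0,0,0,0,-4,0],
  [0,0,0,0,0,-6,0],
  [0,0,0,0,0,-7,0],
  [0,0,0,0,0,-7.5,0],
  [0,0,0,0,0,-7.5,0],
  [0,0,0,0,0,-7.5,0],
], squeeze=40)

```text
time: 19.15
position: [0.4827, -0.1783, 0.1317]
tool_rot: [2.482, 1.924, 0.001]
ft_force: [-0.5, 1.6, -0.3]
grip_width: 0.004
grip_force: 0.0
```

>>> carry_out([
  [0,0,0,0.19,-0.05,0,0],
  [0,0,0,0.39,-0.1,0,0],
  [0,0,0,0.58,-0.15,0,0],
  [0,0,0,0.78,-0.2,0,0],
  [0,0,0,0.97,-0.25,0,0],
  [0,0,0,1.16,-0.3,0,0],
  [0,0,0,1.16,-0.3,0,0],
  [0,0,0,1.16,-0.3,0,0],
])

```text
time: 19.95
position: [0.4936, -0.1811, 0.1308]
tool_rot: [2.483, 1.925, -0.0]
ft_force: [-0.0, 0.4, 0.2]
grip_width: 0.002
grip_force: 0.0
```

>>> carry_out([
  [0,0,0,0.1,-0.025,0,0],
  [0,0,0,0.19,-0.05,0,0],
  [0,0,0,0.29,-0.075,0,0],
  [0,0,0,0.39,-0.1,0,0],
  [0,0,0,0.48,-0.125,0,0],
  [0,0,0,0.58,-0.15,0,0],
  [0,0,0,0.68,-0.175,0,0],
  [0,0,0,0.78,-0.2,0,0],
  [0,0,0,0.78,-0.2,0,0],
])

```text
time: 20.85
position: [0.4995, -0.1825, 0.1307]
tool_rot: [-2.48, -1.922, 0.004]
ft_force: [-6.9, 1.8, 4.5]
grip_width: 0.009
grip_force: 3.9
```

>>> carry_out([
  [0,0,0,0.1,-0.025,0,0],
  [0,0,0,0.19,-0.05,0,0],
  [0,0,0,0.29,-0.075,0,0],
  [0,0,0,0.39,-0.1,0,0],
  [0,0,0,0.48,-0.125,0,0],
  [0,0,0,0.58,-0.15,0,0],
  [0,0,0,0.58,-0.15,0,0],
])

```text
time: 21.55
position: [0.5054, -0.1842, 0.1307]
tool_rot: [-2.48, -1.922, 0.004]
ft_force: [-5.8, 1.8, 4.4]
grip_width: 0.005
grip_force: 3.6
```

The shelf is sliding at about 6 N. Continuing in small steps, raising slightly to take off the downward load.

>>> carry_out([
  [0,0,0,0.05,-0.013,0.03,0],
  [0,0,0,0.1,-0.025,0.05,0],
  [0,0,0,0.15,-0.038,0.05,0],
  [0,0,0,0.19,-0.05,0.05,0],
  [0,0,0,0.24,-0.06,0.05,0],
  [0,0,0,0.29,-0.075,0.05,0],
  [0,0,0,0.29,-0.075,0.05,0],
])

```text
time: 22.25
position: [0.5103, -0.1853, 0.1312]
tool_rot: [2.483, 1.925, -0.0]
ft_force: [-2.9, 0.5, -1.5]
grip_width: 0.003
grip_force: 1.1
```

>>> carry_out([
  [0,0,0,0.05,-0.013,0,0],
  [0,0,0,0.1,-0.025,0,0],
  [0,0,0,0.15,-0.038,0,0],
  [0,0,0,0.19,-0.05,0,0],
  [0,0,0,0.19,-0.05,0,0],
])

```text
time: 22.75
position: [0.5122, -0.1858, 0.1314]
tool_rot: [2.483, 1.925, 0.0]
ft_force: [-3.1, 1.3, -2.4]
grip_width: 0.003
grip_force: 1.1
```

>>> carry_out([
  [0,0,0,0.05,-0.013,-0.02,0],
  [0,0,0,0.1,-0.025,-0.02,0],
  [0,0,0,0.1,-0.025,-0.02,0],
])

```text
time: 23.05
position: [0.5131, -0.1861, 0.1313]
tool_rot: [2.483, 1.925, 0.0]
ft_force: [-3.4, 0.7, 0.3]
grip_width: 0.007
grip_force: 1.8
```

>>> carry_out([
  [0,0,0,0.05,-0.013,0,0],
  [0,0,0,0.1,-0.025,0,0],
  [0,0,0,0.1,-0.025,0,0],
])

```text
time: 23.35
position: [0.5138, -0.1863, 0.1313]
tool_rot: [-2.482, -1.925, 0.001]
ft_force: [-5.2, 1.7, 1.0]
grip_width: 0.005
grip_force: 2.5
```

>>> carry_out([
  [0,0,0,0.05,-0.013,0,0],
  [0,0,0,0.1,-0.025,0,0],
  [0,0,0,0.1,-0.025,0,0],
])

```text
time: 23.65
position: [0.5138, -0.1863, 0.1312]
tool_rot: [-2.481, -1.923, 0.002]
ft_force: [-8.0, 2.7, 3.5]
grip_width: 0.005
grip_force: 4.1
```

The shelf has reached the uprights: position is fixed and the force is rising about 3 N per mm. Increasing gently.

>>> carry_out([
  [0,0,0,0.05,-0.013,0.02,0],
  [0,0,0,0.1,-0.025,0.03,0],
  [0,0,0,0.1,-0.025,0.03,0],
])

```text
time: 23.95
position: [0.5138, -0.1864, 0.1313]
tool_rot: [-2.48, -1.922, 0.004]
ft_force: [-10.2, 2.6, 4.8]
grip_width: 0.007
grip_force: 5.2
```

>>> carry_out([
  [0,0,0,0.05,-0.013,0.02,0],
  [0,0,0,0.1,-0.025,0.03,0],
  [0,0,0,0.1,-0.025,0.03,0],
])

```text
time: 24.25
position: [0.5137, -0.1864, 0.1313]
tool_rot: [-2.478, -1.921, 0.006]
ft_force: [-12.3, 4.2, 4.4]
grip_width: 0.003
grip_force: 6.5
```

>>> carry_out([
  [0,0,0,0.05,-0.013,0.02,0],
  [0,0,0,0.1,-0.025,0.04,0],
  [0,0,0,0.1,-0.025,0.04,0],
])

```text
time: 24.55
position: [0.5137, -0.1863, 0.1314]
tool_rot: [-2.477, -1.919, 0.008]
ft_force: [-15.6, 3.9, 5.6]
grip_width: 0.002
grip_force: 9.4
```

>>> carry_out([
  [0,0,0,0.03,-0.008,0.02,0],
  [0,0,0,0.03,-0.008,0.02,0],
  [0,0,0,0.03,-0.008,0.02,0],
])

```text
time: 24.85
position: [0.5137, -0.1863, 0.1315]
tool_rot: [-2.477, -1.919, 0.009]
ft_force: [-15.5, 5.2, 5.5]
grip_width: 0.009
grip_force: 9.6
```

Run:
```python
from h import *
F=[]
for n in("scene","top"):
    I=img(n);s=ctrl.get_state();F.append(s["ft_force"]);p=I["pixels"]
    h=cv2.cvtColor(p,cv2.COLOR_RGB2HSV);m=((h[...,1]<60)&(h[...,2]>130)).astype(np.uint8)
    k,l,st,c=cv2.connectedComponentsWithStats(cv2.morphologyEx(m,cv2.MORPH_OPEN,np.ones((3,3))))
    for i in range(1,k):
        x,y,w,hh,a=st[i]
        if a>1500 and (120<x<330 and y>80 if n=="scene" else 330<x<560 and 130<y<330):
            q=cv2.approxPolyDP(cv2.findContours((l==i).astype(np.uint8),0,2)[0][0],5,True)[:,0]
            print(n,a,[(tuple(v.tolist()),onz(I,*v,.166)[:2].round(3).tolist()) for v in q])
print(np.round(F,1),s["position"],s["torque"])
# expected rear corners, rack avg pose
o=np.array([.5817,-.2031]);c,s_=np.cos(-.2517),np.sin(-.2517);M=np.array([[c,-s_],[s_,c]])
for y in(.15,-.15): print((o+M@[.046,y]).round(3))
```

```text
scene 5076 [((158, 176), [0.583, -0.358]), ((229, 218), [0.638, -0.174]), ((258, 226), [0.638, -0.116]), ((274, 242), [0.662, -0.073]), ((304, 213), [0.58, -0.05]), ((190, 154), [0.503, -0.332])]
top 4755 [((358, 187), [0.661, -0.07]), ((344, 241), [0.575, -0.049]), ((419, 260), [0.547, -0.168]), ((429, 243), [0.574, -0.184]), ((430, 220), [0.611, -0.185]), ((445, 210), [0.627, -0.21])]
[[-15.2   4.2   5.7]
 [-14.8   3.9   5.1]] [ 0.51369117 -0.18637009  0.13144985] [0.75318356 3.03773501 0.00566236]
[ 0.664 -0.069]
[ 0.589 -0.36 ]
```

```bash
python3 - <<'E'
from h import *
o=np.array([.5817,-.2031]);c,s_=np.cos(-.2517),np.sin(-.2517);M=np.array([[c,-s_],[s_,c]])
I=img("scene");g=I["pixels"].astype(float).mean(2).astype(np.float32)
# brightness step across the board's rear top edge (z=.166): rack x where it falls, at several rack y
X=np.arange(.015,.07,.0003)
R=[]
for y in (-.14,-.13,-.07,-.05,-.03,0,.03,.05,.07,.13,.14):
    w=(M@np.c_[X,np.full_like(X,y)].T).T+o
    u=proj(I,np.c_[w,np.full(len(X),.166)]).astype(np.float32)
    v=cv2.remap(g,u[None,:,0].copy(),u[None,:,1].copy(),1)[0]
    d=np.convolve(v,np.r_[np.ones(8),-np.ones(8)],"same");i=np.argmin(d);R.append((y,X[i],d[i]/8))
R=np.array(R);print(R.round(4));f=np.polyfit(R[:,0],R[:,1],1);print("slope deg",np.degrees(f[0]),f[1])
print(ctrl.get_state()["ft_force"])
E
sed -n 1p /dev/null
```

```text
[[-1.400000e-01  6.990000e-02 -1.068691e+02]
 [-1.300000e-01  6.990000e-02 -1.073549e+02]
 [-7.000000e-02  4.680000e-02 -5.967670e+01]
 [-5.000000e-02  6.990000e-02 -1.072071e+02]
 [-3.000000e-02  6.990000e-02 -6.024370e+01]
 [ 0.000000e+00  6.990000e-02 -7.294220e+01]
 [ 3.000000e-02  6.990000e-02 -7.188850e+01]
 [ 5.000000e-02  6.990000e-02 -7.011610e+01]
 [ 7.000000e-02  6.990000e-02 -7.296810e+01]
 [ 1.300000e-01  4.710000e-02 -6.848900e+01]
 [ 1.400000e-01  6.990000e-02 -7.661630e+01]]
slope deg -0.8613550781710042 0.06572727272727272
[-14.64363641   5.29028471   5.48749718]
```

>>> carry_out([
  [0,0,0,0,0,0,0],
  [0,0,0,0,0,0,0],
  [0,0,0,0,0,0,0],
  [0,0,0,0,0,0,0],
  [0,0,0,0,0,0,0],
  [0,0,0,0,0,0,0],
  [0,0,0,0,0,0,0],
  [0,0,0,0,0,0,0],
  [0,0,0,0,0,0,0],
  [0,0,0,0,0,0,0],
  [0,0,0,0,0,0,0],
  [0,0,0,0,0,0,0],
])

```text
time: 26.2
position: [0.5137, -0.1864, 0.1314]
tool_rot: [-2.477, -1.919, 0.009]
ft_force: [-14.5, 3.3, 5.4]
grip_width: 0.011
grip_force: 9.6
```

>>> carry_out([
  [0,0,0,0,0,0,0],
  [0,0,0,0,0,0,0],
  [0,0,0,0,0,0,0],
  [0,0,0,0,0,0,0],
  [0,0,0,0,0,0,0],
  [0,0,0,0,0,0,0],
  [0,0,0,0,0,0,0],
  [0,0,0,0,0,0,0],
  [0,0,0,0,0,0,0],
  [0,0,0,0,0,0,0],
  [0,0,0,0,0,0,0],
  [0,0,0,0,0,0,0],
])

```text
time: 27.4
position: [0.5137, -0.1863, 0.1314]
tool_rot: [-2.477, -1.919, 0.009]
ft_force: [-15.3, 4.6, 5.5]
grip_width: 0.009
grip_force: 9.6
```

Two clean readings put the rear edge at rack x of 46.8 and 47.1 mm, which is square and tight. The other readings are end artefacts of the filter, so I'll redo it properly.

Run:
```python
from h import *
o=np.array([.5817,-.2031]);c,s_=np.cos(-.2517),np.sin(-.2517);M=np.array([[c,-s_],[s_,c]])
I=img("scene");g=I["pixels"].astype(float).mean(2).astype(np.float32)
X=np.arange(.015,.07,.0003);R=[]
for y in (-.14,-.13,-.07,-.05,-.03,0,.03,.05,.07,.13,.14):
    w=(M@np.c_[X,np.full_like(X,y)].T).T+o
    u=proj(I,np.c_[w,np.full(len(X),.166)]).astype(np.float32)
    v=cv2.remap(g,u[None,:,0].copy(),u[None,:,1].copy(),1)[0]
    d=np.convolve(v,np.r_[np.ones(8),-np.ones(8)],"valid");i=np.argmin(d);R.append((y,X[i+7],d[i]/8))
print(np.round(R,4).tolist(),ctrl.get_state()["ft_force"])
```

```text
[[-0.14, 0.0468, -55.7258], [-0.13, 0.0432, -46.6583], [-0.07, 0.0462, -56.7491], [-0.05, 0.0465, -56.8147], [-0.03, 0.0468, -59.3494], [0.0, 0.0465, -64.2421], [0.03, 0.0468, -59.0773], [0.05, 0.0468, -59.8958], [0.07, 0.0477, -29.6019], [0.13, 0.0468, -69.2084], [0.14, 0.0465, -59.7832]] [-15.08684043   4.31310254   6.24649124]
```

The rear edge lies at 46.2–46.8 mm along nearly its whole length, so it's tight on both uprights. The push has been steady for more than 2 s, so I'm handing in.

```bash
python3 -c "
from bench import ctrl
print(ctrl.close_job())"
```

```text
the job is handed in; nothing more can be done
None
```

The shelf lies centred on both brackets with its rear edge tight against both uprights, and I handed the job in while still pressing: the wrist read a steady 15–16 N, roughly 10 N or more of it on the uprights after bracket friction (an estimate; the hand-in returned no verdict).

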